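# Level the heater-blade nest and run the drill guide to its stop

### The arm

A 6-joint arm with a two-finger parallel gripper is mounted at the origin on the work surface. World frame = base frame: x ahead of the robot, y to its left, z up, the work surface at z = 0. Lengths are in m, angles in rad, forces in N, time in s.
With the tool pointing down it reaches from about 0.35 to 0.8 m from the base axis. Payload 7.3 kg.
Tool frame: the origin (TCP) lies midway between the tips of the shut fingers; the grasp point (between the pads) lies 19 mm behind it; z points along the fingers, y is the line along which they close (so a half turn about z gives the same grasp; the last joint's range is limited). The gripper opens to 85 mm and grips with 20 to 120 N. Pads are 22 mm wide; open, the fingers measure 114 mm over their backs; the gripper's body (76 mm by 85 mm) begins 54 mm behind the grasp point. The pads swing forward as they close: fully open they stand 13 mm farther back than shut.
Start: joints at [1.024, 0.342, 1.524, -0, 1.275, -0.146], TCP at [0.205, 0.483, 0.231] pointing down, gripper open.
Joint ranges: [-2.53, 2.53], [-0.77, 2.02], [0.04, 2.7], [-1, 4.14], [0.28, 2.66], [-3.11, 3.11]. Speed limits (rad/s): [2.57, 2.57, 3.14, 3.14, 3.14, 3.14].

### API

Orientations are given as a unit quaternion [w, x, y, z].
In Python, from rig import arm gives the robot as it stands.
- The arm moves only by the tool send_rows, never from a script. Its arguments are lists of equal length, an entry for each row: "translation": the shift along the tool's x, y, z in m, a list of three; "turn": the turn about the tool's z in rad. In form: {"translation": [[x, y, z], ...], "turn": [turn, ...]}. A call has 1 to 8 rows; each row shifts and turns the commanded pose from where the row before left it, along the tool's axes as they then stand; what a row does not reach is not made up. A row lasts 1/12 s, in which the tool goes at most 41.7 mm and 7.16 degrees, less where a joint would pass 70% of its speed; a pose out of reach is approached as far as the arm can. A call with a gripper value outside its range is refused whole. "claw" is the finger opening in m, from 0 to 0.0854, set as the call begins (left out, the last holds). The fingers move at their own pace and stop on an object; the grip force is fixed at half the most. Time passes only in rows, so rows that do not move let the fingers close. It gives the time, the measured TCP pose, the force, the opening and the grip force at its end, in the units of the state.
- arm.get_obs(): the state, without advancing time (a new reading comes with each control period).
- arm.snapshot(name): name is "scene" or "top" or "wrist"; returns a dict with "image" (480x640x3 uint8, red, green, blue), "z_map" (480x640 float32, m along the optical axis (not along the pixel's ray), 0 where there is no reading), "mtx" (3x3 intrinsics, pixels), "rvec" (rotation vector, rad) and "tvec" (3), from world to camera coordinates, as OpenCV has them. Camera axes: x right, y down, z forward; pixel columns grow to the right and rows downward; lengths in m; the calibration is good to about 2 mm. A picture is of the moment at which its call begins.
- arm.close_job(): hands the job in; it is judged then, once.
The state is a dict: "t": time; "qpos": joint angles; "qvel": joint speeds; "joint_efforts": joint torques, N m; "tool_pos": TCP position; "orientation": TCP orientation; "contact_force": force on the tool from outside, world axes, zero at the start; "torque": the same for the moment, N m; "grip_width": finger opening in m; "grasp_force": force on a finger pad.
Only numpy, scipy, OpenCV 4.12 (cv2) and the standard library are available. Lean on these libraries where they do the work, as an engineer would, in place of code of your own. Each camera call takes 0.05 s, during which the arm holds its last target. There are 200 camera calls.

### The job

First turn the orange tilt knob by its upright finger post until the hinged aluminium platform holding the heater blade sits level. Then wind the plain aluminium handwheel the same way until the drill-guide carriage rests against the red stop, leaving the platform level. Leave the loose things around the bench where they are.

Things in the scene. Friction and masses are not known exactly. Their poses are not given: they have to be found in the camera images.
- jig: Fixed grey bed plate of the assembly jig, 250 mm (its x) by 470 mm (its y) by 20 mm thick, bolted to the bench. Origin on the bench; z up, its x points away from the robot at yaw 0. The bed covers x -135 to +115 mm and y -225 to +245 mm. Everything below is mounted on it.
- platform (a joint): Tilt (rad) of the hinged aluminium platform, 130 x 165 x 14 mm: 0 level, negative = free (knob) end low, as it starts; range -0.12 to 0.04. Hinge line along the jig's x at jig y +45 mm, 75 mm high; the platform extends from it to -y. It stays where the knob leaves it. Level, its top is 85 mm above the bench, flush with the two yellow-capped posts near its free end.
- platform_mid (a point): Centre of the platform's top face, 82 mm from the hinge line; its z axis is the platform's normal, vertical when level.
- platform_end (a point): Point on the platform's top plane 160 mm from the hinge line, near the free end; 85 mm above the bench when level.
- tilt_knob_hub (a point): Orange tilt knob: flat disc 110 mm across, 14 mm thick, on an upright screw at the platform's free end (jig x 0, y -155 mm). Point on its axis at the disc's top face, 132 mm above the bench. Clockwise from above raises the free end, 0.0127 rad of tilt per rad of knob; 0.8 to 1.4 turns are needed. Friction holds it where left; it can turn 3 rad past level.
- tilt_knob_pin (a point): Centre of the top of the tilt knob's black upright finger post, 20 mm diameter, standing 45 mm above the disc (top 177 mm above the bench), 42 mm from the knob's axis. Push it round from the side with closed fingers, or pinch it.
- carriage (a joint): Travel of the drill-guide carriage (aluminium block 85 by 55 by 50 mm with a teal guide arm) along the jig's -y, in m: 0 fully back, 0.070 touching the red stop (a hard end). It starts at 0.007 to 0.038.
- carriage_face (a point): Upper middle of the carriage's front face (the face that meets the stop), 80 mm above the bench.
- stop_face (a point): The point on the red fixed stop's face that carriage_face meets; the stop is a block 85 by 18 by 65 mm on the bed.
- wheel_hub (a point): Handwheel of the carriage: plain aluminium flat disc 110 mm across, 14 mm thick, on a blue gearbox (jig x -55, y +165 mm). Point on its axis at the disc's top face, 132 mm above the bench. Clockwise from above drives the carriage to the stop, 7 mm per rad (44 mm a turn).
- wheel_pin (a point): Centre of the top of the handwheel's black upright finger post, 20 mm diameter, 45 mm tall (top 177 mm above the bench), 42 mm from the wheel's axis.
- drill: Loose teal cordless drill standing on its black battery, 75 by 120 by 200 mm; origin under the battery's centre. Leave it.
- spare_blade: Loose spare aluminium heater blade lying flat, 70 by 150 by 14 mm, origin under it. Leave it.
- bin: Loose open red parts bin 160 by 120 by 70 mm, origin under its centre. Leave it.
- sleeve: Loose blue pipe sleeve standing on end, 80 mm diameter, 60 mm high. Leave it.
- spanner: Loose steel spanner 150 mm long lying on the bed's front ledge (bed top 20 mm). Leave it.
- handle_shell: Loose grey plastic handle shell, 150 by 50 by 35 mm, lying left of the jig. Leave it.
- lube: Loose yellow can 56 mm diameter, 130 mm tall. Leave it.

How it is judged:
On the way, in this order (a step that is already met when the one before it is completed fails the run):
1. the platform is level within 0.012 rad and left so, while the carriage is still short of the stop (angle between platform_mid's own z axis and vertical below 0.012 rad and value of joint carriage below 0.066 m), for 0.3 s.
2. the carriage touches the stop (within 1.5 mm) (value of joint carriage above 0.0685 m), for 0.2 s.
At the end, for the whole second after the job is handed in: The platform is level within 0.012 rad (0.7 degrees) and the carriage stands against the stop within 1.5 mm, both staying so (angle between platform_mid's own z axis and vertical below 0.012 rad and value of joint carriage above 0.0685 m); the robot touches nothing.
It fails at once if a loose bystander is moved more than 30 mm (distance of any of drill, spare_blade, bin, sleeve, spanner, handle_shell, lube from where it was at the start of the episode above 0.03 m).
It also fails if it takes over 58 s, if anything falls off the work surface, if the arm or the gripper's body presses on something with over 40 N, if the wrist force passes 120 N, or if a joint passes its speed limit or range.

## Working session

There is one attempt and no reset: what is moved stays moved. The work goes in short steps, Python scripts to look and compute and a tool call to move; the robot and the scene stay as the last step left them, time stands still between calls to the robot, and variables do not carry over. Pictures are saved under pics/ and viewed, at most 10 in all, crops included, and the job is handed in when it is done.

Besides the shell and the picture viewer there is one more tool, called after "Request:" in YAML: its name, and indented under it one key for each argument. send_rows: Moves the arm, as the interface text tells. Its arguments: {"type":"object","properties":{"translation":{"type":"array"},"turn":{"type":"array"},"claw":{"type":"number"}},"required":["translation","turn"]}

```bash
mkdir -p pics; cat > h.py <<'E'
import numpy as np, cv2
from rig import arm
def snap(n):
    s=arm.snapshot(n); R=cv2.Rodrigues(np.array(s['rvec'],float))[0]; s['R']=R; s['C']=-R.T@np.array(s['tvec']).ravel(); return s
def save(s,f): cv2.imwrite('pics/'+f,s['image'][:,:,::-1])
def onz(s,u,v,z):
    d=s['R'].T@np.linalg.inv(s['mtx'])@np.array([u,v,1.]); return s['C']+d*(z-s['C'][2])/d[2]
def cloud(s):
    v,u=np.mgrid[:480,:640]; z=s['z_map']; K=np.array(s['mtx'])
    P=np.stack([(u-K[0,2])/K[0,0]*z,(v-K[1,2])/K[1,1]*z,z],-1)
    return (P-np.array(s['tvec']).ravel())@s['R']
E
python3 - <<'E'
from h import *
for n in('top','scene'):
    s=snap(n); save(s,n+'0.png'); print(n,s['C'],(s['z_map']>0).mean())
o=arm.get_obs(); print(o)
E
```

```text
top [0.40588958 0.01678732 1.49040332] 0.9961458333333333
scene [1.02897618 0.87485044 1.73055958] 0.9958919270833333
{'t': 0.1, 'qpos': array([ 1.02403388e+00,  3.42653504e-01,  1.52494098e+00, -5.04788400e-06,
        1.27542122e+00, -1.46032775e-01]), 'qvel': array([ 0.0005485 , -0.00146675, -0.00232578,  0.00226852, -0.00108207,
        0.00121855]), 'joint_efforts': array([ 1.64472138e-03, -4.34448338e+01, -2.46490842e+01, -1.72025698e-04,
        4.58836250e-03,  3.62309368e-05]), 'tool_pos': array([0.20459814, 0.48308702, 0.23068843]), 'orientation': array([-2.39300362e-04,  1.99026107e-01,  9.79993930e-01, -6.70081613e-04]), 'contact_force': array([0.31741055, 0.44410195, 0.21904982]), 'torque': array([0.00212884, 0.01806001, 0.03012255]), 'grasp_force': 0.0, 'grip_width': 0.08561068537331033}
```

View pics/top0.png

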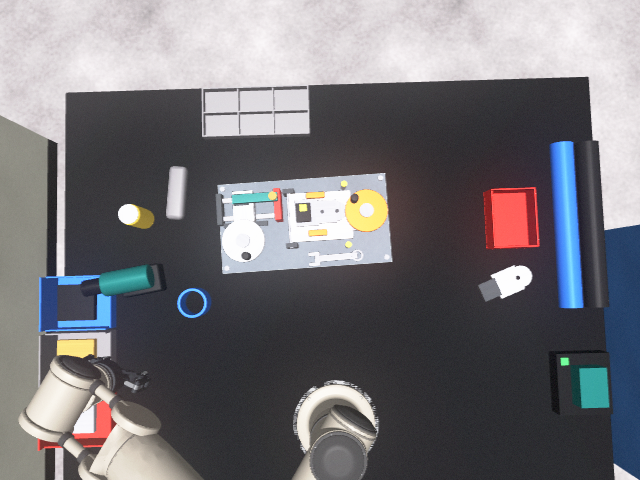

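View pics/scene0.png

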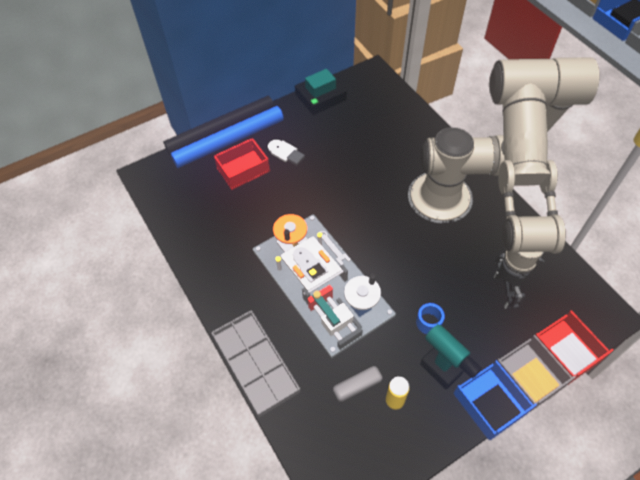

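The top view shows the orange knob at about (366,210) with its post at (354,198), and the handwheel at (243,241) with its post at (246,256). The sleeve is at (193,303) and the drill at (130,280).

```bash
cat >> h.py <<'E'
def meas(s,verbose=True):
    P=cloud(s); im=s['image'].astype(int); out={}
    v,u=np.mgrid[:480,:640]
    hsv=cv2.cvtColor(s['image'],cv2.COLOR_RGB2HSV)
    for n,c in(('knob',(366,210)),('wheel',(243,241))):
        near=np.hypot(u-c[0],v-c[1])<30
        d=near&(abs(P[...,2]-.132)<.006)
        p=P[d][:,:2].astype(np.float32)
        cc,r=cv2.minEnclosingCircle(p)
        pin=near&(P[...,2]>.16)&(im.sum(-1)<200)
        q=P[pin]
        out[n]=(np.array(cc),r,d.sum(),q.mean(0) if len(q) else None,np.ptp(q,0) if len(q) else None,len(q))
    return out
E
python3 - <<'E'
from h import *
s=snap('top'); P=cloud(s)
np.set_printoptions(precision=4,suppress=True)
for k,v in meas(s).items():
    print(k,*v)
    hub,pin=v[0],v[3]
    if pin is not None:print(' r',np.hypot(*(pin[:2]-hub)),'ang',np.arctan2(*(pin[:2]-hub)[::-1]))
m=(abs(P[...,2]-.02)<.004);m[:,:200]=0;m[:,420:]=0;m[:160]=0;m[290:]=0
print(cv2.minAreaRect(P[m][:,:2].astype(np.float32)))
# corners of bed
for c in((218,185),(385,174),(392,262),(223,273)):print(onz(s,*c,.02))
cv2.imwrite('pics/crop.png',cv2.resize(s['image'][160:290,200:410,::-1],None,fx=3.8,fy=3.8,interpolation=cv2.INTER_CUBIC))
# red stop, knob color
hsv=cv2.cvtColor(s['image'],cv2.COLOR_RGB2HSV)
o=cv2.inRange(hsv,(12,150,120),(26,255,255));o[:,:330]=0;o[:,400:]=0
c=max(cv2.findContours(o,0,2)[0],key=cv2.contourArea);(x,y),r=cv2.minEnclosingCircle(c);print('orange',x,y,r,onz(s,x,y,.132))
E
```

```text
knob [ 0.5687 -0.091 ] 0.0552193745970726 1169 None None 0
wheel [0.5003 0.2256] 0.05514559894800186 1162 None None 0
((0.532649040222168, 0.10399359464645386), (0.2875237464904785, 0.5341935753822327), 2.783501625061035)
[0.6642 0.3093 0.02  ]
[ 0.6813 -0.1572  0.02  ]
[ 0.436  -0.1675  0.02  ]
[0.4187 0.299  0.02  ]
orange 366.5 231.0 1.500100016593933 [ 0.5146 -0.0914  0.132 ]
```

View pics/crop.png

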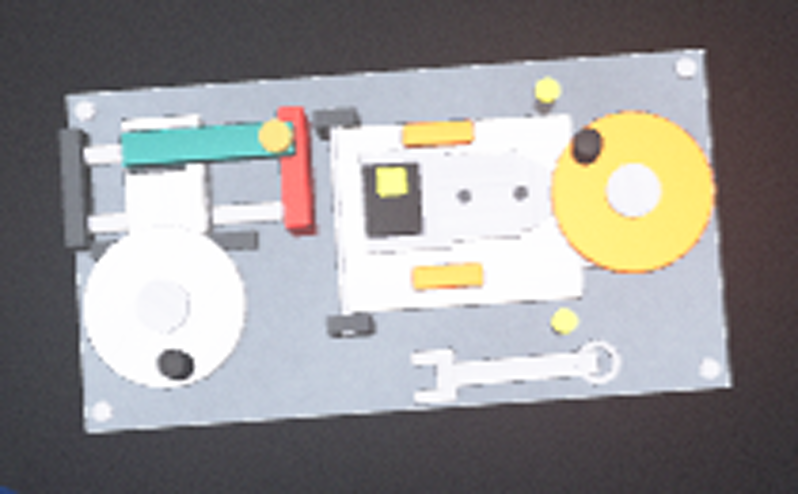

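The crop shows the knob post at (586,145) and the wheel post at (176,364), in 3.8x crop pixels offset by (200,160). Both discs fit a 55 mm radius, and the hub spacing is 324 mm against 325 mm expected.

```bash
cat >> h.py <<'E'
HUB={'knob':np.array([.5687,-.091]),'wheel':np.array([.5003,.2256])}
def pins(s):
    """post angle about each hub: dark pixels over the disc, cast to mid-post height"""
    g=s['image'].max(-1); P=cloud(s); v,u=np.mgrid[:480,:640]; r={}
    for n,c in(('knob',(366,210)),('wheel',(243,241))):
        m=(np.hypot(u-c[0],v-c[1])<24)&(g<90)&(P[...,2]>.125)
        if m.sum()<5: r[n]=None;continue
        zt=P[m][:,2]; t=m&(P[...,2]>np.percentile(zt,70)-.006)
        q=onz(s,u[t].mean(),v[t].mean(),.175)[:2]; d=q-HUB[n]
        r[n]=(q.round(4),zt.max().round(3),np.hypot(*d).round(4),np.degrees(np.arctan2(d[1],d[0])).round(1),m.sum())
    return r
def tilt(s):
    """platform plane slope along jig y, from depth in a jig-aligned patch"""
    P=cloud(s); yaw=.0426; R=np.array([[np.cos(yaw),-np.sin(yaw)],[np.sin(yaw),np.cos(yaw)]])
    o=HUB['knob']-R@[0,-.155]; J=(P[...,:2]-o)@R
    x,y,z=J[...,0],J[...,1],P[...,2]
    m=(abs(x)<.062)&(abs(x)>.03)&(y>-.095)&(y<.04)&(z>.055)&(z<.105)
    A=np.c_[x[m],y[m],np.ones(m.sum())]; w=np.ones(m.sum(),bool)
    for _ in range(8):
        k=np.linalg.lstsq(A[w],z[m][w],rcond=None)[0]; e=z[m]-A@k; w=abs(e)<max(.0015,1.5*e[w].std())
    return k[1],k@[0,.045,1],k@[0,-.115,1],e[w].std(),w.sum(),o
E
python3 - <<'E'
from h import *
s=snap('top');print(pins(s));print(tilt(s))
P=cloud(s);print(P[196:202,350:358,2].round(3));print(P[253:260,242:250,2].round(3))
yaw=.0426
hsv=cv2.cvtColor(s['image'],cv2.COLOR_RGB2HSV)
s2=snap('scene');print('scene',tilt(s2))
E
```

```text
{'knob': (array([ 0.5881, -0.0589]), np.float64(0.175), np.float64(0.0375), np.float64(58.9), np.int64(6)), 'wheel': (array([0.4568, 0.2073]), np.float64(0.175), np.float64(0.0472), np.float64(-157.2), np.int64(16))}
(np.float64(0.08774514015532932), np.float64(0.08724116843547254), np.float64(0.07320194601061986), np.float64(0.0010336241057760764), np.int64(354), array([0.562099  , 0.06385938]))
[[0.129 0.176 0.175 0.177 0.177 0.174 0.176 0.179]
 [0.158 0.181 0.177 0.181 0.178 0.175 0.179 0.181]
 [0.159 0.179 0.176 0.176 0.177 0.176 0.18  0.178]
 [0.164 0.175 0.177 0.181 0.178 0.179 0.18  0.174]
 [0.143 0.167 0.177 0.176 0.173 0.176 0.175 0.175]
 [0.131 0.152 0.164 0.171 0.172 0.171 0.165 0.129]]
[[0.177 0.181 0.184 0.173 0.175 0.177 0.166 0.146]
 [0.177 0.176 0.183 0.18  0.175 0.174 0.175 0.161]
 [0.178 0.176 0.183 0.177 0.179 0.179 0.18  0.165]
 [0.181 0.176 0.179 0.183 0.177 0.178 0.172 0.159]
 [1.49  0.174 0.18  0.18  0.182 0.179 0.174 0.159]
 [0.177 0.173 0.176 0.177 0.178 0.173 0.166 0.151]
 [0.138 0.137 0.173 0.176 0.173 0.167 0.15  0.134]]
scene (np.float64(0.07246402365318952), np.float64(0.08748091285227336), np.float64(0.07588666906776304), np.float64(0.0016277197443926306), np.int64(222), array([0.562099  , 0.06385938]))
```

Request:
send_rows:
  translation:
    - [0, 0, -0.02]
    - [0, 0, -0.02]
    - [0, 0, -0.02]
    - [0, 0, -0.02]
    - [0, 0, 0]
  turn: [-0.1, -0.1, -0.1, -0.1, 0]
  claw: 0

```text
t: 0.67
tool_pos: [0.2055, 0.4846, 0.3153]
orientation: [0.002, -0.002, 1.0, 0.003]
contact_force: [0.1, -0.2, 0.5]
grip_width: 0.0254
grasp_force: 0.0
```

```bash
cat >> h.py <<'E'
def pins(s):
    P=cloud(s); r={}
    for n,h in HUB.items():
        d=np.linalg.norm(P[...,:2]-h,axis=-1)
        m=(d<.06)&(P[...,2]>.168)&(P[...,2]<.19)
        if m.sum()<5: r[n]=None;continue
        q=P[m][:,:2].mean(0); e=q-h
        r[n]=(q.round(4),np.hypot(*e).round(4),np.degrees(np.arctan2(e[1],e[0])).round(1),m.sum())
    return r
E
python3 -c "
from h import *
print(pins(snap('top')))"
```

```text
{'knob': (array([ 0.5958, -0.0604]), np.float64(0.0409), np.float64(48.5), np.int64(52)), 'wheel': (array([0.4592, 0.2147]), np.float64(0.0425), np.float64(-165.1), np.int64(53))}
```

Request:
send_rows:
  translation:
    - [-0.02, -0.03, 0]
    - [-0.02, -0.035, 0]
    - [-0.02, -0.035, 0]
    - [-0.02, -0.035, 0]
    - [-0.02, -0.035, 0]
    - [-0.02, -0.035, 0]
    - [-0.02, -0.035, 0]
    - [-0.02, -0.035, 0]
  turn: [0, 0, 0, 0, 0, 0, 0, 0]

```text
t: 1.38
tool_pos: [0.3646, 0.2063, 0.3102]
orientation: [-0.001, 0.001, 1.0, -0.0]
contact_force: [-0.1, 0.5, 0.7]
grip_width: 0.0003
grasp_force: 0.0
```

Request:
send_rows:
  translation:
    - [-0.024, -0.032, 0]
    - [-0.024, -0.032, 0]
    - [-0.024, -0.032, 0]
    - [-0.024, -0.032, 0]
    - [-0.024, -0.032, 0]
    - [-0.024, -0.032, 0]
    - [-0.024, -0.032, 0]
    - [-0.024, -0.032, 0]
  turn: [0, 0, 0, 0, 0, 0, 0, 0]

```text
t: 2.05
tool_pos: [0.5568, -0.0497, 0.3098]
orientation: [-0.001, 0.002, 1.0, 0.0]
contact_force: [1.7, 0.6, 0.6]
grip_width: 0.0002
grasp_force: 0.0
```

Request:
send_rows:
  translation:
    - [0, 0, 0]
    - [0, 0, 0.035]
    - [0, 0, 0.035]
    - [0, 0, 0.035]
    - [0, 0, 0.035]
    - [0, 0, 0.028]
    - [0, 0, 0]
  turn: [0, 0, 0, 0, 0, 0, 0]

```text
t: 2.63
tool_pos: [0.552, -0.0469, 0.1364]
orientation: [-0.006, 0.001, 1.0, 0.001]
contact_force: [-1.5, 0.2, -0.5]
grip_width: 0.0
grasp_force: 0.0
```

```bash
cat > wp.py <<'E'
import sys; from h import *
n,step,rows=sys.argv[1],float(sys.argv[2]),int(sys.argv[3]); r=float(sys.argv[4]) if len(sys.argv)>4 else .042
o=arm.get_obs(); p=o['tool_pos']; h=HUB[n]; a=np.degrees(np.arctan2(p[1]-h[1],p[0]-h[0]))
print('pos',p.round(4),'ang',a.round(1),'rad',np.hypot(*(p[:2]-h)).round(4),'F',np.round(o['contact_force'],1))
T=np.radians(a-step*np.arange(1,rows+1)); W=np.c_[h[0]+r*np.cos(T),h[1]+r*np.sin(T)]
q=o['orientation'];w,x,y,z=q; X=np.array([1-2*(y*y+z*z),2*(x*y+w*z)]);Y=np.array([2*(x*y-w*z),1-2*(x*x+z*z)])
D=np.diff(np.vstack([p[:2],W]),axis=0); c=np.cumsum(np.c_[D@X,D@Y],0).round(3); d=np.diff(np.vstack([[0,0],c]),axis=0).round(3)
print([[float(i),float(j),0] for i,j in d])
E
python3 wp.py knob 12 8
```

```text
pos [ 0.552  -0.0469  0.1364] ang 110.8 rad 0.0472 F [-1.5  0.2 -0.5]
[[-0.01, -0.003, 0], [-0.009, 0.001, 0], [-0.009, -0.001, 0], [-0.008, -0.004, 0], [-0.007, -0.004, 0], [-0.007, -0.007, 0], [-0.004, -0.007, 0], [-0.003, -0.008, 0]]
```

Request:
send_rows:
  translation:
    - [-0.01, -0.003, -0.004]
    - [-0.009, 0.001, 0]
    - [-0.009, -0.001, 0]
    - [-0.008, -0.004, 0]
    - [-0.007, -0.004, 0]
    - [-0.007, -0.007, 0]
    - [-0.004, -0.007, 0]
    - [-0.003, -0.008, 0]
  turn: [0, 0, 0, 0, 0, 0, 0, 0]

```text
t: 3.3
tool_pos: [0.6137, -0.0808, 0.1477]
orientation: [0.0, 0.0, 1.0, 0.0]
contact_force: [-2.7, 4.3, -0.2]
grip_width: 0.0
grasp_force: 2.0
```

```bash
python3 wp.py knob 12 8; python3 -c "
from h import *
s=snap('top');print(pins(s),tilt(s)[:5])"
```

```text
pos [ 0.6137 -0.0808  0.1477] ang 12.8 rad 0.0461 F [-2.7  4.3 -0.2]
[[0.003, -0.01, 0], [0.001, -0.008, 0], [0.002, -0.009, 0], [0.005, -0.007, 0], [0.005, -0.007, 0], [0.007, -0.005, 0], [0.008, -0.004, 0], [0.009, -0.002, 0]]
{'knob': None, 'wheel': (array([0.4593, 0.2145]), np.float64(0.0425), np.float64(-164.8), np.int64(55))} (np.float64(-0.022608530180136206), np.float64(0.08457055747041012), np.float64(0.0881879222992319), np.float64(0.0014213885784261186), np.int64(249))
```

Request:
send_rows:
  translation:
    - [0.003, -0.01, 0.003]
    - [0.001, -0.008, 0]
    - [0.002, -0.009, 0]
    - [0.005, -0.007, 0]
    - [0.005, -0.007, 0]
    - [0.007, -0.005, 0]
    - [0.008, -0.004, 0]
    - [0.009, -0.002, 0]
  turn: [0, 0, 0, 0, 0, 0, 0, 0]

```text
t: 4.02
tool_pos: [0.5733, -0.1338, 0.1446]
orientation: [0.001, 0.001, 1.0, -0.0]
contact_force: [4.6, 3.3, 1.2]
grip_width: 0.0
grasp_force: 2.3
```

```bash
python3 wp.py knob 12 8
```

```text
pos [ 0.5733 -0.1338  0.1446] ang -83.8 rad 0.043 F [4.6 3.3 1.2]
[[0.009, 0.001, 0], [0.008, 0.002, 0], [0.009, 0.003, 0], [0.007, 0.005, 0], [0.006, 0.007, 0], [0.004, 0.008, 0], [0.003, 0.008, 0], [0.001, 0.009, 0]]
```

Request:
send_rows:
  translation:
    - [0.009, 0.001, 0]
    - [0.008, 0.002, 0]
    - [0.009, 0.003, 0]
    - [0.007, 0.005, 0]
    - [0.006, 0.007, 0]
    - [0.004, 0.008, 0]
    - [0.003, 0.008, 0]
    - [0.001, 0.009, 0]
  turn: [0, 0, 0, 0, 0, 0, 0, 0]

```text
t: 4.68
tool_pos: [0.5264, -0.0913, 0.145]
orientation: [0.001, 0.001, 1.0, -0.001]
contact_force: [4.8, -6.9, -1.1]
grip_width: 0.0003
grasp_force: 3.0
```

```bash
python3 wp.py knob 12 8
```

```text
pos [ 0.5264 -0.0913  0.145 ] ang -179.6 rad 0.0423 F [ 4.8 -6.9 -1.1]
[[-0.001, 0.009, 0], [-0.003, 0.008, 0], [-0.004, 0.008, 0], [-0.006, 0.006, 0], [-0.007, 0.006, 0], [-0.008, 0.003, 0], [-0.009, 0.002, 0], [-0.008, 0.0, 0]]
```

Request:
send_rows:
  translation:
    - [-0.001, 0.009, 0]
    - [-0.003, 0.008, 0]
    - [-0.004, 0.008, 0]
    - [-0.006, 0.006, 0]
    - [-0.007, 0.006, 0]
  turn: [0, 0, 0, 0, 0]

```text
t: 5.1
tool_pos: [0.547, -0.0522, 0.1439]
orientation: [-0.001, 0.0, 1.0, 0.0]
contact_force: [-2.6, -3.3, -0.4]
grip_width: -0.0002
grasp_force: 1.5
```

```bash
python3 wp.py knob 12 8;  python3 -c "
from h import *
for n in('top','scene'):
  s=snap(n);print(pins(s),tilt(s)[:5]);
save(s,'scene1.png')"
```

```text
pos [ 0.547  -0.0522  0.1439] ang 119.3 rad 0.0445 F [-2.6 -3.3 -0.4]
[[-0.009, 0.001, 0], [-0.009, 0.002, 0], [-0.009, 0.0, 0], [-0.008, -0.002, 0], [-0.008, -0.004, 0], [-0.007, -0.005, 0], [-0.006, -0.007, 0], [-0.004, -0.007, 0]]
{'knob': None, 'wheel': (array([0.4593, 0.2148]), np.float64(0.0424), np.float64(-165.3), np.int64(52))} (np.float64(-0.003036427335275982), np.float64(0.08995245459477424), np.float64(0.0904382829684184), np.float64(0.0010127019992568459), np.int64(236))
{'knob': (array([ 0.5666, -0.0483]), np.float64(0.0428), np.float64(92.8), np.int64(47)), 'wheel': (array([0.4602, 0.2154]), np.float64(0.0413), np.float64(-165.7), np.int64(39))} (np.float64(0.00860263086569893), np.float64(0.08894561481778682), np.float64(0.08756919387927499), np.float64(0.001539742263011752), np.int64(215))
```

View pics/scene1.png

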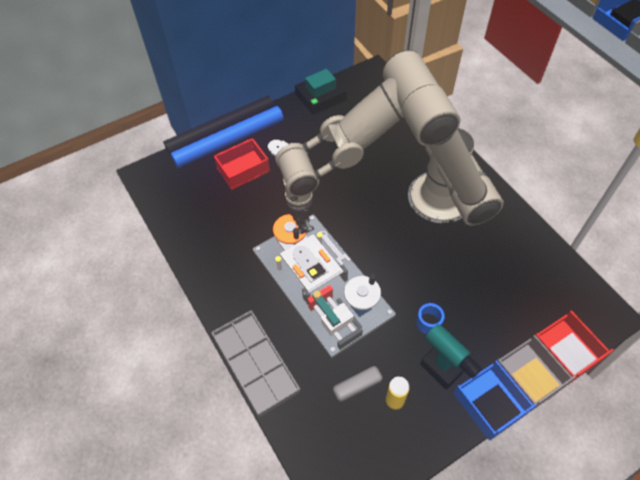

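The scene view shows the fingers at (297,228) behind the knob post, and the platform is nearly level. I'll lift and get an unobstructed measurement.

Request:
send_rows:
  translation:
    - [0.008, -0.002, 0]
    - [0, 0, -0.03]
    - [0, 0, -0.035]
    - [0, 0.04, -0.035]
    - [0, 0.04, 0]
    - [0.02, 0.04, 0]
    - [0.04, 0.01, 0]
    - [0.04, 0, 0]
  turn: [0, 0, 0, 0, 0, 0, 0, 0]

```text
t: 5.87
tool_pos: [0.4394, 0.066, 0.2363]
orientation: [0.0, -0.001, 1.0, 0.001]
contact_force: [0.0, -1.1, -0.0]
grip_width: -0.0002
grasp_force: 0.0
```

```bash
cat > tl.py <<'E'
from h import *
yaw=.0426; R=np.array([[np.cos(yaw),-np.sin(yaw)],[np.sin(yaw),np.cos(yaw)]])
o=HUB['knob']-R@[0,-.155]
A=[];
for n in('top','top','top','scene','scene','scene'):
  s=snap(n); print(n,pins(s),np.round(tilt(s)[:5],4))
  P=cloud(s); J=(P[...,:2]-o)@R; x,y,z=J[...,0],J[...,1],P[...,2]
  # heights in y bands on the platform margins, and post caps
  for a in(-.11,-.09,-.07,-.05,-.03,-.01,.01,.03):
    m=(abs(x)<.062)&(abs(x)>.045)&(abs(y-a)<.01)&(z>.06)&(z<.1); print(a,np.median(z[m]).round(4),m.sum(),end=' | ')
  print()
hsv=cv2.cvtColor(s['image'],cv2.COLOR_RGB2HSV)
E
python3 tl.py; python3 -c "
from h import *
s=snap('top');cv2.imwrite('pics/crop2.png',cv2.resize(s['image'][160:290,200:410,::-1],None,fx=3.8,fy=3.8,interpolation=cv2.INTER_CUBIC))"
```

```text
top {'knob': (array([ 0.5694, -0.0491]), np.float64(0.0419), np.float64(89.0), np.int64(48)), 'wheel': (array([0.4593, 0.2146]), np.float64(0.0424), np.float64(-165.0), np.int64(54))} [2.70e-02 8.80e-02 8.37e-02 1.20e-03 2.77e+02]
-0.11 0.0838 89 | -0.09 0.0831 102 | -0.07 0.0843 84 | -0.05 0.0877 43 | -0.03 0.0966 30 | -0.01 0.0971 26 | 0.01 0.0852 45 | 0.03 0.0851 46 | 
top {'knob': (array([ 0.5693, -0.0491]), np.float64(0.0419), np.float64(89.1), np.int64(48)), 'wheel': (array([0.4594, 0.2145]), np.float64(0.0424), np.float64(-164.8), np.int64(54))} [1.43e-02 8.67e-02 8.44e-02 1.30e-03 3.28e+02]
-0.11 0.0831 91 | -0.09 0.0844 99 | -0.07 0.0839 90 | -0.05 0.0862 50 | -0.03 0.096 52 | -0.01 0.0974 42 | 0.01 0.084 68 | 0.03 0.0856 65 | 
top {'knob': (array([ 0.5693, -0.0491]), np.float64(0.0419), np.float64(89.1), np.int64(48)), 'wheel': (array([0.4592, 0.2147]), np.float64(0.0425), np.float64(-165.2), np.int64(53))} [8.70e-03 8.62e-02 8.48e-02 1.10e-03 2.94e+02]
-0.11 0.0835 90 | -0.09 0.0845 102 | -0.07 0.0846 84 | -0.05 0.0854 42 | -0.03 0.0979 41 | -0.01 0.0975 25 | 0.01 0.0855 5
[... 445 characters left out ...]
loat64(0.0419), np.float64(88.7), np.int64(33)), 'wheel': (array([0.4597, 0.2144]), np.float64(0.0421), np.float64(-164.5), np.int64(36))} [2.89e-02 8.92e-02 8.45e-02 1.80e-03 2.41e+02]
-0.11 0.0839 55 | -0.09 0.0833 56 | -0.07 0.0851 52 | -0.05 0.0935 22 | -0.03 0.0951 25 | -0.01 0.0881 49 | 0.01 0.0853 56 | 0.03 0.086 59 | 
scene {'knob': (array([ 0.5695, -0.0487]), np.float64(0.0424), np.float64(88.9), np.int64(32)), 'wheel': (array([0.4598, 0.2155]), np.float64(0.0417), np.float64(-166.0), np.int64(37))} [9.60e-03 8.74e-02 8.58e-02 1.30e-03 2.08e+02]
-0.11 0.0845 52 | -0.09 0.0842 54 | -0.07 0.0849 56 | -0.05 0.0937 24 | -0.03 0.093 30 | -0.01 0.091 44 | 0.01 0.0869 59 | 0.03 0.0845 64 |
```

View pics/crop2.png

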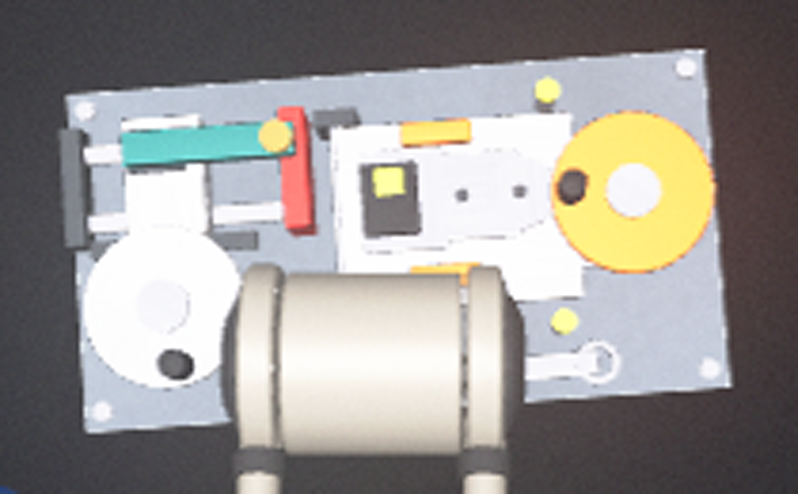

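```bash
cat > tl.py <<'E'
from h import *
yaw=.0426; R=np.array([[np.cos(yaw),-np.sin(yaw)],[np.sin(yaw),np.cos(yaw)]])
o=HUB['knob']-R@[0,-.155]
for n in('top','scene'):
  S=[snap(n) for _ in range(12)]; s=S[0]; Z=np.stack([t['z_map'] for t in S]); s['z_map']=np.median(Z,0)
  P=cloud(s); J=(P[...,:2]-o)@R; x,y,z=J[...,0],J[...,1],P[...,2]
  white=(s['image'].max(-1).astype(int)-s['image'].min(-1))<25; white&=s['image'].min(-1)>150
  er=lambda m:cv2.erode(m.astype(np.uint8),np.ones((3,3)))>0
  pl=er(white&(abs(x)<.064)&(y<.043)&(y>-.125)&(z>.06)&(z<.1)); 
  pl&=(x>.048)|((x<-.048))
  def fit(m):
    A=np.c_[x[m],y[m],np.ones(m.sum())]; b=z[m]; w=abs(b-np.median(b))<.02
    for _ in range(15):
      k=np.linalg.lstsq(A[w],b[w],rcond=None)[0]; e=b-A@k; w=abs(e)<max(.0012,2*e[w].std())
    return k.round(4),e[w].std().round(5),w.sum()
  bed=er((x>-.13)&(x<.11)&(y>-.22)&(y<.24)&(abs(z-.02)<.005))
  kd=(np.hypot(x,y+.155)<.05)&(abs(z-.132)<.006)
  print(n,'plat',*fit(pl),'bed',*fit(bed),'disc',*fit(kd))
  cy=(abs(z-.085)<.01)&(abs(abs(x)-.085)<.02)&(y<-.06)&(y>-.14); print(' caps',np.median(z[cy]),cy.sum(),'plat near',np.median(z[pl&(y<-.08)]), 'hinge end',np.median(z[pl&(y>.01)]))
E
python3 tl.py
```

```text
top plat [0.0005 0.0121 0.0851] 0.00079 246 bed [0.0013 0.0003 0.0207] 0.00076 2531 disc [-0.0004 -0.0002  0.1326] 0.00078 880
 caps 0.08561009293222004 62 plat near 0.08399454152333133 hinge end 0.08538370452749042
scene plat [-0.0019  0.0159  0.0863] 0.00112 165 bed [-0.0009 -0.      0.0216] 0.00114 1870 disc [-0.003  -0.0052  0.1327] 0.00129 447
 caps 0.08579062238936558 51 plat near 0.08497736120745839 hinge end 0.08660653327167156
```

Both cameras agree: 0.012–0.016 rad still to go, which is about 60° more of knob.

Request:
send_rows:
  translation:
    - [-0.025, -0.032, 0]
    - [-0.025, -0.032, 0]
    - [-0.025, -0.032, 0]
    - [-0.025, -0.031, 0]
    - [0, 0, 0]
    - [0, 0, 0.035]
    - [0, 0, 0.035]
    - [0, 0, 0.02]
  turn: [0, 0, 0, 0, 0, 0, 0, 0]

```text
t: 8.08
tool_pos: [0.5393, -0.0631, 0.1434]
orientation: [-0.002, 0.001, 1.0, 0.001]
contact_force: [-1.0, -0.4, -1.3]
grip_width: -0.0001
grasp_force: 0.0
```

```bash
python3 wp.py knob 12 7
```

```text
pos [ 0.5393 -0.0631  0.1434] ang 136.6 rad 0.0405 F [-1.  -0.4 -1.3]
[[-0.006, 0.007, 0], [-0.007, 0.004, 0], [-0.009, 0.002, 0], [-0.008, 0.001, 0], [-0.009, -0.001, 0], [-0.008, -0.003, 0], [-0.008, -0.004, 0]]
```

Request:
send_rows:
  translation:
    - [-0.006, 0.007, 0]
    - [-0.007, 0.004, 0]
    - [-0.009, 0.002, 0]
    - [-0.008, 0.001, 0]
    - [-0.009, -0.001, 0]
    - [-0.008, -0.003, 0]
    - [0, 0, 0]
  turn: [0, 0, 0, 0, 0, 0, 0]

```text
t: 8.67
tool_pos: [0.5896, -0.0535, 0.1484]
orientation: [0.001, 0.0, 1.0, -0.0]
contact_force: [-0.9, 0.0, -0.4]
grip_width: -0.0001
grasp_force: 0.3
```

```bash
python3 wp.py knob 12 3; python3 -c "
from h import *
print(pins(snap('scene')))"
```

```text
pos [ 0.5896 -0.0535  0.1484] ang 60.9 rad 0.043 F [-0.9  0.  -0.4]
[[-0.007, -0.006, 0], [-0.006, -0.006, 0], [-0.004, -0.008, 0]]
{'knob': (array([ 0.604 , -0.0666]), np.float64(0.0429), np.float64(34.7), np.int64(43)), 'wheel': (array([0.46  , 0.2148]), np.float64(0.0418), np.float64(-165.0), np.int64(37))}
```

Request:
send_rows:
  translation:
    - [0.008, 0.002, 0]
    - [0, 0, -0.03]
    - [0, 0, -0.035]
    - [0, 0.01, -0.035]
    - [0.016, 0.038, 0]
    - [0.016, 0.038, 0]
    - [0.016, 0.038, 0]
    - [0.016, 0.038, 0]
  turn: [0, 0, 0, 0, 0, 0, 0, 0]

```text
t: 9.38
tool_pos: [0.5148, 0.1125, 0.248]
orientation: [0.001, 0.001, 1.0, 0.0]
contact_force: [0.5, 0.5, 0.3]
grip_width: 0.0
grasp_force: 0.0
```

Request:
send_rows:
  translation:
    - [0.016, 0.038, 0]
    - [0.016, 0.036, 0]
    - [0, 0, 0]
    - [0, 0, 0]
  turn: [0, 0, 0, 0]

```text
t: 9.72
tool_pos: [0.4829, 0.1869, 0.2478]
orientation: [0.001, -0.002, 1.0, 0.0]
contact_force: [0.6, 0.1, 0.4]
grip_width: -0.0002
grasp_force: 0.0
```

```bash
python3 tl.py; python3 wp.py wheel 0 1;python3 -c "
from h import *
print(pins(snap('top')))"
```

```text
top plat [-0.001  -0.0019  0.0857] 0.00072 361 bed [0.0007 0.0008 0.0206] 0.00078 3552 disc [0.0008 0.0004 0.1327] 0.00072 856
 caps 0.08535892802956171 62 plat near 0.08583255970315762 hinge end 0.08556887327535144
scene plat [-0.0044 -0.0026  0.0868] 0.00094 159 bed [-0.0007 -0.0001  0.0216] 0.00113 1837 disc [-0.0017 -0.0007  0.1336] 0.00101 395
 caps 0.08575360470108503 56 plat near 0.08695368414093738 hinge end 0.08680217630666275
pos [0.4839 0.1848 0.2467] ang -111.9 rad 0.0439 F [-0.5 -0.4  0.7]
[[-0.001, 0.002, 0]]
{'knob': (array([ 0.6049, -0.071 ]), np.float64(0.0414), np.float64(28.9), np.int64(53)), 'wheel': (array([0.4526, 0.2136]), np.float64(0.0492), np.float64(-165.8), np.int64(11))}
```

The platform is level within about 0.002 rad. The gap between carriage and stop is about 55 mm, so the wheel needs about 450°.

Request:
send_rows:
  translation:
    - [0, 0, 0.035]
    - [0, 0, 0.035]
    - [0, 0, 0.032]
    - [0, 0, 0]
  turn: [0, 0, 0, 0]

```text
t: 11.3
tool_pos: [0.4803, 0.184, 0.1393]
orientation: [-0.005, 0.0, 1.0, -0.001]
contact_force: [-1.5, -0.2, -0.4]
grip_width: -0.0001
grasp_force: 0.0
```

```bash
python3 wp.py wheel 12 8
```

```text
pos [0.4803 0.184  0.1393] ang -115.7 rad 0.0462 F [-1.5 -0.2 -0.4]
[[0.006, 0.008, 0], [0.006, 0.006, 0], [0.005, 0.008, 0], [0.003, 0.008, 0], [0.002, 0.008, 0], [0.0, 0.009, 0], [-0.002, 0.009, 0], [-0.004, 0.008, 0]]
```

Request:
send_rows:
  translation:
    - [0.006, 0.008, 0]
    - [0.006, 0.006, 0]
    - [0.005, 0.008, 0]
    - [0.003, 0.008, 0]
    - [0.002, 0.008, 0]
    - [0.0, 0.009, 0]
    - [-0.002, 0.009, 0]
    - [-0.004, 0.008, 0]
  turn: [0, 0, 0, 0, 0, 0, 0, 0]

```text
t: 11.97
tool_pos: [0.4677, 0.2498, 0.1467]
orientation: [0.001, 0.0, 1.0, 0.0]
contact_force: [-1.6, -2.5, -0.2]
grip_width: -0.0002
grasp_force: 1.9
```

```bash
python3 wp.py wheel 12 8
```

```text
pos [0.4677 0.2498 0.1467] ang 143.4 rad 0.0406 F [-1.6 -2.5 -0.2]
[[-0.005, 0.007, 0], [-0.007, 0.005, 0], [-0.008, 0.004, 0], [-0.009, 0.002, 0], [-0.008, 0.0, 0], [-0.009, -0.002, 0], [-0.008, -0.004, 0], [-0.007, -0.005, 0]]
```

Request:
send_rows:
  translation:
    - [-0.005, 0.007, 0]
    - [-0.007, 0.005, 0]
    - [-0.008, 0.004, 0]
    - [-0.009, 0.002, 0]
    - [-0.008, 0.0, 0]
    - [-0.009, -0.002, 0]
    - [-0.008, -0.004, 0]
    - [-0.007, -0.005, 0]
  turn: [0, 0, 0, 0, 0, 0, 0, 0]

```text
t: 12.63
tool_pos: [0.5286, 0.2557, 0.1444]
orientation: [-0.001, 0.0, 1.0, 0.0]
contact_force: [-5.6, 1.8, 0.8]
grip_width: -0.0004
grasp_force: 1.8
```

```bash
python3 wp.py wheel 12 8
```

```text
pos [0.5286 0.2557 0.1444] ang 46.8 rad 0.0413 F [-5.6  1.8  0.8]
[[-0.006, -0.006, 0], [-0.004, -0.008, 0], [-0.003, -0.008, 0], [-0.001, -0.009, 0], [0.001, -0.009, 0], [0.003, -0.008, 0], [0.005, -0.008, 0], [0.006, -0.006, 0]]
```

Request:
send_rows:
  translation:
    - [-0.006, -0.006, 0]
    - [-0.004, -0.008, 0]
    - [-0.003, -0.008, 0]
    - [-0.001, -0.009, 0]
    - [0.001, -0.009, 0]
    - [0.003, -0.008, 0]
    - [0.005, -0.008, 0]
    - [0.006, -0.006, 0]
  turn: [0, 0, 0, 0, 0, 0, 0, 0]

```text
t: 13.3
tool_pos: [0.528, 0.1928, 0.145]
orientation: [0.001, 0.001, 1.0, 0.0]
contact_force: [0.8, 3.8, -0.1]
grip_width: -0.0003
grasp_force: 1.3
```

```bash
python3 wp.py wheel 12 8
```

```text
pos [0.528  0.1928 0.145 ] ang -49.9 rad 0.0429 F [ 0.8  3.8 -0.1]
[[0.008, -0.004, 0], [0.008, -0.004, 0], [0.009, -0.001, 0], [0.008, 0.0, 0], [0.009, 0.002, 0], [0.008, 0.004, 0], [0.007, 0.005, 0], [0.005, 0.007, 0]]
```

Request:
send_rows:
  translation:
    - [0.008, -0.004, 0]
    - [0.008, -0.004, 0]
    - [0.009, -0.001, 0]
    - [0.008, 0.0, 0]
    - [0.009, 0.002, 0]
    - [0.008, 0.004, 0]
    - [0.007, 0.005, 0]
    - [0.005, 0.007, 0]
  turn: [0, 0, 0, 0, 0, 0, 0, 0]

```text
t: 13.97
tool_pos: [0.4674, 0.2027, 0.1459]
orientation: [0.003, 0.001, 1.0, 0.0]
contact_force: [3.4, -2.3, -0.1]
grip_width: -0.0004
grasp_force: 1.8
```

```bash
python3 wp.py wheel 8 8; python3 -c "
from h import *
s=snap('scene');print(pins(s));cv2.imwrite('pics/crop3.png',cv2.resize(s['image'][200:370,240:420,::-1],None,fx=3.5,fy=3.5,interpolation=cv2.INTER_CUBIC))"
```

```text
pos [0.4674 0.2027 0.1459] ang -145.2 rad 0.0401 F [ 3.4 -2.3 -0.1]
[[0.005, 0.004, 0], [0.002, 0.005, 0], [0.001, 0.006, 0], [0.001, 0.006, 0], [0.0, 0.006, 0], [-0.001, 0.005, 0], [-0.002, 0.006, 0], [-0.002, 0.005, 0]]
{'knob': (array([ 0.6051, -0.0717]), np.float64(0.0412), np.float64(27.9), np.int64(35)), 'wheel': (array([0.4734, 0.2113]), np.float64(0.0304), np.float64(-151.9), np.int64(24))}
```

View pics/crop3.png

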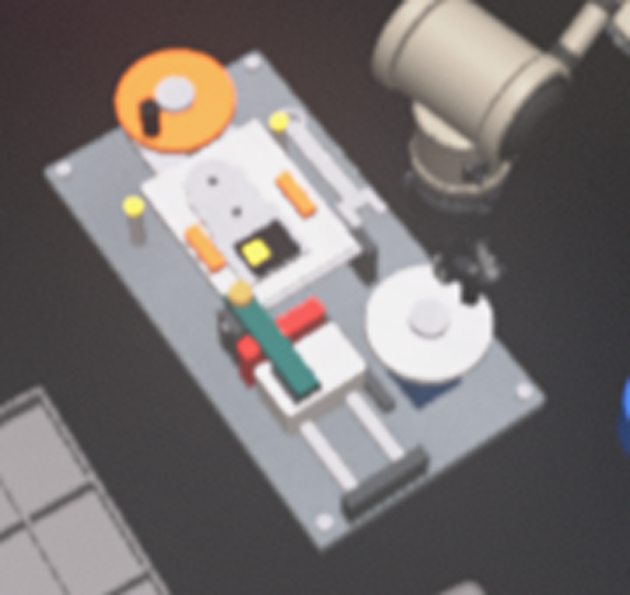

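The crop shows the carriage front at (310,345), about 10 mm short of the red stop. I'll keep going more slowly.

Request:
send_rows:
  translation:
    - [0.005, 0.004, 0]
    - [0.002, 0.005, 0]
    - [0.001, 0.006, 0]
    - [0.001, 0.006, 0]
    - [0.0, 0.006, 0]
    - [-0.001, 0.005, 0]
  turn: [0, 0, 0, 0, 0, 0]

```text
t: 14.52
tool_pos: [0.4573, 0.2354, 0.1445]
orientation: [-0.001, 0.0, 1.0, -0.0]
contact_force: [-0.1, -2.6, 1.0]
grip_width: -0.0003
grasp_force: 1.1
```

```bash
python3 wp.py wheel 6 8
```

```text
pos [0.4573 0.2354 0.1445] ang 167.2 rad 0.0441 F [-0.1 -2.6  1. ]
[[-0.003, 0.004, 0], [-0.002, 0.004, 0], [-0.002, 0.004, 0], [-0.002, 0.003, 0], [-0.003, 0.004, 0], [-0.003, 0.003, 0], [-0.004, 0.003, 0], [-0.003, 0.002, 0]]
```

Request:
send_rows:
  translation:
    - [-0.003, 0.004, 0]
    - [-0.002, 0.004, 0]
    - [-0.002, 0.004, 0]
    - [-0.002, 0.003, 0]
    - [-0.003, 0.004, 0]
  turn: [0, 0, 0, 0, 0]

```text
t: 14.93
tool_pos: [0.4681, 0.252, 0.1441]
orientation: [-0.003, 0.0, 1.0, -0.003]
contact_force: [-13.9, -25.4, 12.6]
grip_width: -0.0001
grasp_force: 14.1
```

```bash
python3 wp.py wheel 6 5
```

```text
pos [0.4681 0.252  0.1441] ang 140.7 rad 0.0416 F [-13.9 -25.4  12.6]
[[-0.003, 0.003, 0], [-0.003, 0.003, 0], [-0.004, 0.003, 0], [-0.003, 0.002, 0], [-0.004, 0.002, 0]]
```

Contact force has jumped to about 30 N, so the carriage is at the stop. I'll hold briefly, back off and check.

Request:
send_rows:
  translation:
    - [-0.001, 0.001, 0]
    - [0, 0, 0]
    - [0, 0, 0]
    - [0, 0, 0]
  turn: [0, 0, 0, 0]

```text
t: 15.27
tool_pos: [0.468, 0.2516, 0.1443]
orientation: [-0.004, 0.0, 1.0, -0.003]
contact_force: [-11.0, -16.3, 8.2]
grip_width: -0.0003
grasp_force: 9.9
```

Request:
send_rows:
  translation:
    - [0.004, -0.006, 0]
    - [0.004, -0.008, 0]
    - [0, 0, -0.03]
    - [0, 0, -0.035]
    - [0, 0, -0.035]
    - [0.04, 0, 0]
    - [0.04, 0, 0]
    - [0, 0, 0]
  turn: [0, 0, 0, 0, 0, 0, 0, 0]

```text
t: 15.93
tool_pos: [0.3768, 0.2405, 0.2446]
orientation: [-0.002, -0.0, 1.0, 0.0]
contact_force: [0.4, 1.0, -0.3]
grip_width: -0.0
grasp_force: 0.0
```

```bash
python3 tl.py; python3 -c "
from h import *
s=snap('top');print(pins(s), arm.get_obs()['contact_force']);cv2.imwrite('pics/crop4.png',cv2.resize(s['image'][160:290,200:410,::-1],None,fx=3.8,fy=3.8,interpolation=cv2.INTER_CUBIC))"
```

```text
top plat [-0.0008 -0.0015  0.0857] 0.0007 317 bed [0.0004 0.0005 0.0207] 0.00077 3992 disc [-0.0025 -0.002   0.1323] 0.00068 812
 caps 0.0853462335878537 62 plat near 0.08583426984396306 hinge end 0.08550934477758483
scene plat [0.0048 0.0019 0.0871] 0.00099 121 bed [-0.0015 -0.0002  0.0217] 0.00111 1997 disc [ 0.0054 -0.0021  0.1333] 0.00101 383
 caps 0.08587983984696018 56 plat near 0.08695625329943825 hinge end 0.08687287373848082
{'knob': (array([ 0.605 , -0.0712]), np.float64(0.0414), np.float64(28.7), np.int64(52)), 'wheel': (array([0.486 , 0.2646]), np.float64(0.0415), np.float64(110.2), np.int64(50))} [-0.57493833 -0.3246042  -0.36084916]
```

View pics/crop4.png

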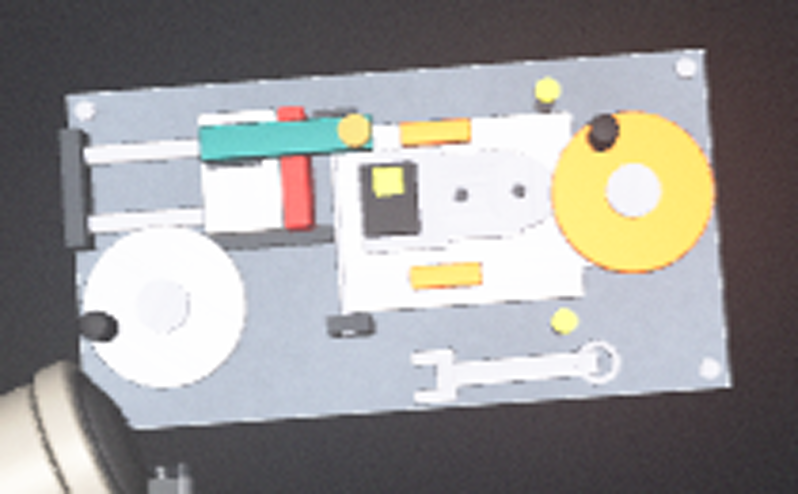

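The carriage is flush against the red stop at about (280,170), the platform is level and the arm is clear.

```bash
python3 -c "
from rig import arm
print(arm.close_job())"
```

```text
the job is handed in; nothing more can be done
None
```

The job is handed in: by the last camera check the platform was level to about 0.002 rad, the carriage was against the red stop, the arm was clear of everything, and the arm went near none of the loose items; the hand-in returned no verdict.

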